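Lay the practice casting toes-up against the sprung stop

ROBOT

A 6-joint arm with a two-finger parallel gripper is mounted at the origin on the work surface. World frame = base frame: x ahead of the robot, y to its left, z up, the work surface at z = 0. Lengths are in m, angles in degrees, forces in N, time in s.
With the tool pointing down it reaches from about 0.25 to 0.725 m from the base axis. Payload 9.7 kg.
Tool frame: the origin (TCP) lies between the finger pads; the fingertips stand 19 mm ahead of it and the grasp point (between the pads) is the TCP; z points along the fingers, y is the line along which they close (so a half turn about z gives the same grasp; the last joint's range is limited). The gripper opens to 85 mm and grips with 20 to 120 N. Pads are 22 mm wide; open, the fingers measure 114 mm over their backs; the gripper's body (76 mm by 85 mm) begins 54 mm behind the grasp point. The pads swing forward as they close: fully open they stand 13 mm farther back than shut.
Start: joints at [-70.474, 4.979, 10.078, 95.1, 0, 90], TCP at [0.184, -0.518, 0.25] pointing down, gripper open.
Joint ranges: [-179.16, 179.16], [-48.56, 103.87], [-65.8, 70.77], [-126.05, 130.52], [-82.76, 87.17], [-180, 180]. Speed limits (degrees/s): [127.2, 127.2, 147.25, 180, 180, 180].

INTERFACE

Orientations are given as [roll, pitch, yaw] about the fixed x, y, z axes, in that order (R = Rz(yaw) Ry(pitch) Rx(roll)).
In Python, from workcell import telemetry, camera, calibration, workorder gives the robot as it stands.
- The arm moves only by the tool play_rows, never from a script. Its argument "increments" is a list of rows, each a list of 3 entries, a list of its own where there are three numbers: the shift along the tool's x, y, z in mm, then the turn, a rotation vector about the tool's x, y, z in degrees, then the closure, from 0 (fully open) to 1 (shut). In form: [[[x, y, z], [ax, ay, az], jaw], ...]. A call has 1 to 20 rows; each row is the pose to reach, as a shift and turn from the pose commanded when the call began, along the tool's axes at that moment; what a row does not reach only later rows make up. A row lasts 1/10 s, in which the tool goes at most 50 mm and 8.59 degrees, less where a joint would pass 70% of its speed; a pose out of reach is approached as far as the arm can. A call with a gripper value outside its range is refused whole. The fingers move at their own pace and stop on an object; "grip_force" is the grip in N (left out, the last holds). Time passes only in rows, so rows that repeat a pose let the fingers close. It gives the time, the measured TCP pose, the force, the opening and the grip force at its end, in the units of the state.
- telemetry.get_obs(): the state, without advancing time (a new reading comes with each control period).
- camera(name): name is "scene" or "top" or "wrist"; returns (picture, depth): 384x512x3 uint8, red, green, blue; 384x512 float32, m along the optical axis (not along the pixel's ray), 0 where there is no reading.
- calibration(name): a dict with "vertical_fov" (degrees; the focal length in pixels is half the picture's height over the tangent of half this angle, whatever the lens; pixels are square), "cx", "cy" (the principal point, pixels), "rvec" (rotation vector, rad) and "tvec" (3), from world to camera coordinates, as OpenCV has them; the wrist camera has in their place "hand_eye" (4x4, takes a point from camera to tool coordinates, whose origin is the TCP and whose axes are the flange's). Camera axes: x right, y down, z forward; pixel columns grow to the right and rows downward; lengths in m; the calibration is good to about 2 mm. A picture is of the moment at which its call begins: read the wrist's pose just before it. calibration takes no time and is no camera call.
- workorder.job_done(): hands the job in; it is judged then, once.
The state is a dict: "time": time; "q": joint angles; "qd": joint speeds; "joint_efforts": joint torques, N m; "ee_pos": TCP position; "tcp_rot": TCP orientation; "wrist_force": force on the tool from outside, world axes, zero at the start; "torque": the same for the moment, N m; "opening": finger opening in m; "grasp_force": force on a finger pad.
Only numpy, scipy, OpenCV 4.12 (cv2) and the standard library are available. Lean on these libraries where they do the work, as an engineer would, in place of code of your own. Each camera call takes 0.05 s, during which the arm holds its last target. There are 200 camera calls.

TASK

Without lifting it clear of the board, push the standing foot-practice casting over onto its plain back so that the toes face up, then slide it across the board until its leading end lies flush against the sprung blue stop, its full width on the plate. Press it home with about 10 N, never more than 15 N on the stop, then ease off so that it stays resting against the plate. Leave the pliers, glass, mug and tin alone.

Things in the scene. Friction and masses are not known exactly. Their poses are not given: they have to be found in the camera images.
- casting: Loose white resin block, 80 mm wide (its x), 50 thick (y), 130 long (z), about 0.5 kg, at first standing on end. Origin: centre of the end it first stands on. Its -y face has five skin-coloured toes standing out up to 12 mm, 14 to 65 mm from that end; +y is the plain back, at first facing roughly towards the stop. On its back its y points down, z to the stop; sliding it takes 2 to 8 N.
- casting_high (a point): Point on the casting's toe face, on its flat part above the toes, 100 mm from the end it first stands on and midway across. A push of about 2 N here tips the standing block; pushed low it only slides. Lying on its back the block is 50 mm high (62 over the toes), the near end's centre 25 mm above the board. Axes as the casting's.
- board: Fixed grey-white marbled work board, 320 mm (its x) by 500 mm (its y), 8 mm thick. Origin: centre of its underside, on the table. Its +y axis points from the casting to the stop.
- stop: Fixed bracket on the board's +y part with grey carriage and a blue plate facing -y of this frame: 170 mm wide (x), 4 to 40 mm above the board. Origin: on the board's top, in line with the plate's middle, 45 mm in front of the bracket. The carriage is locked at a setting that is not reported: the unloaded plate's face is between 18 mm in front (-y) and 32 mm behind (+y) the origin. Feel for it.
- stop_spring (a point): Point 22 mm above the stop's origin (half-way up the plate); same axes. The plate is sprung: it gives towards +y at 3 N per mm, so 3.3 mm at 10 N, damped, and hits solid after 7 mm. It pushes the casting back when that is let go too fast, so ease off slowly.
- pliers: Loose pliers with red handles, 125 mm long, lying on the board's +x side. Leave alone. Origin: at their pivot.
- glass: Clear drinking glass, 70 mm across, 100 mm high, standing on the table beyond the board. Origin: centre of its underside. Leave alone.
- mug: Green mug, 80 mm across, 95 mm high, standing on the table beyond the board. Origin: centre of its underside. Leave alone.
- tin: Brass-coloured candle tin, 72 mm across, 60 mm high, standing on the table beyond the board. Origin: centre of its underside. Leave alone.

How it is judged (in metres and radians):
On the way, in this order (a step that is already met when the one before it is completed fails the run):
1. the casting lies on its plain back, toes up, not yet touching the stop (angle between casting's own y axis and vertical above 3.04 rad and contact force between casting and stop below 0.1 N), for 0.3 s.
2. lying toes up and square, its leading end is pressed on the stop with 5 to 15 N for 0.3 s (angle between casting's own y axis and vertical above 3.04 rad and angle between the z axis of casting and the y axis of stop, either way round below 0.07 rad and contact force between casting and stop between 5 and 15 N), for 0.3 s.
At the end, for the whole second after the job is handed in: The casting rests on its plain back, toes up (within 0.1 rad), its leading (first upper) end touching the blue plate (over 0.2 N), square to it within 0.07 rad, centre line within 45 mm of the plate's centre, near end at least 50 mm in front of the stop's origin (angle between casting's own y axis and vertical above 3.04 rad and angle between the z axis of casting and the y axis of stop, either way round below 0.07 rad and y of casting in the frame of stop below -0.05 m and x of casting in the frame of stop between -0.045 and 0.045 m and contact force between casting and stop above 0.2 N and linear speed of casting below 0.01 m/s).
It fails at once if the casting is pressed on the stop with more than 15 N (contact force between casting and stop above 15 N).
It fails at once if the casting is lifted clear of the board (height (world z) of casting above 0.06 m).
It fails at once if the pliers, glass, mug or tin is moved more than 20 mm (distance of any of pliers, glass, mug, tin from where it was at the start of the episode above 0.02 m).
It also fails if it takes over 72 s, if anything falls off the work surface, if the arm or the gripper's body presses on something with over 40 N, if the wrist force passes 120 N, or if a joint passes its speed limit or range.

## Working session

There is one attempt and no reset: what is moved stays moved. The work goes in short steps, Python scripts to look and compute and a tool call to move; the robot and the scene stay as the last step left them, time stands still between calls to the robot, and variables do not carry over. Pictures are saved under pics/ and viewed, at most 10 in all, crops included, and the job is handed in when it is done.

Besides the shell and the picture viewer there is one more tool, called as name([rows], argument=value, ...), one row to a line, values as JSON. play_rows: Moves the arm, as the interface text tells. Its arguments: {"type":"object","properties":{"increments":{"type":"array"},"grip_force":{"type":"number"}},"required":["increments"]}

```bash
mkdir -p pics; cat > h.py <<'E'
import numpy as np, cv2
from workcell import telemetry, camera, calibration, workorder
from scipy.spatial.transform import Rotation as R
def snap(n,f):
    im,d=camera(n); cv2.imwrite('pics/%s.png'%f,im[:,:,::-1]); np.save('pics/%s.npy'%f,d); return im,d
def world(n,d,pts):
    c=calibration(n); f=d.shape[0]/2/np.tan(np.radians(c['vertical_fov'])/2)
    Rm=R.from_rotvec(np.ravel(c['rvec'])).as_matrix(); t=np.ravel(c['tvec']); o=[]
    for u,v in pts:
        z=d[int(v),int(u)]; p=np.array([(u-c['cx'])/f*z,(v-c['cy'])/f*z,z]); o.append(Rm.T@(p-t))
    return np.array(o)
E
python3 - <<'E'
from h import *
for n in('top','scene'):
    im,d=snap(n,n+'1'); print(calibration(n))
o=telemetry.get_obs(); print({k:np.round(v,3) for k,v in o.items()})
E
```

```text
{'vertical_fov': 56.07072522649861, 'cx': 259.13855595964816, 'cy': 190.91399001653573, 'rvec': array([ 2.08742966, -2.15395519,  0.17421074]), 'tvec': array([0.09451916, 0.63672621, 0.86900283])}
{'vertical_fov': 45.180228695343246, 'cx': 264.4481731208836, 'cy': 185.25083855904776, 'rvec': array([ 2.04464192,  0.76998596, -0.41958439]), 'tvec': array([-0.51689727, -0.11111696,  1.50571623])}
{'time': np.float64(0.1), 'q': array([-7.0473e+01,  5.0100e+00,  1.0038e+01,  9.5098e+01,  1.0000e-03,
        8.9999e+01]), 'qd': array([ 0.041, -0.101,  0.166,  0.011,  0.067,  0.099]), 'joint_efforts': array([ 2.0000e-03, -5.2156e+01,  4.6565e+01,  1.6000e-02,  0.0000e+00,
        0.0000e+00]), 'ee_pos': array([ 0.184, -0.518,  0.25 ]), 'tcp_rot': array([-1.7993e+02, -1.0000e-03,  1.9528e+01]), 'wrist_force': array([ 0.149, -0.518, -0.234]), 'torque': array([-0.026, -0.038,  0.06 ]), 'grasp_force': np.float64(0.0), 'opening': np.float64(0.085)}
```

View pics/top1.png

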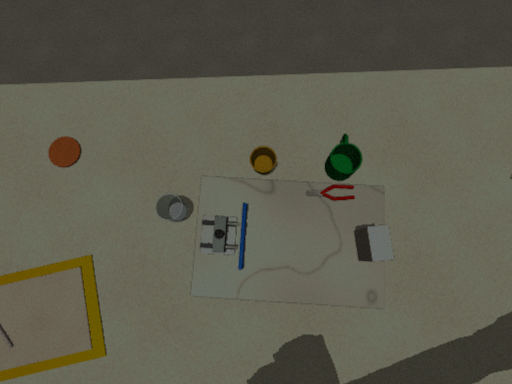

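View pics/scene1.png

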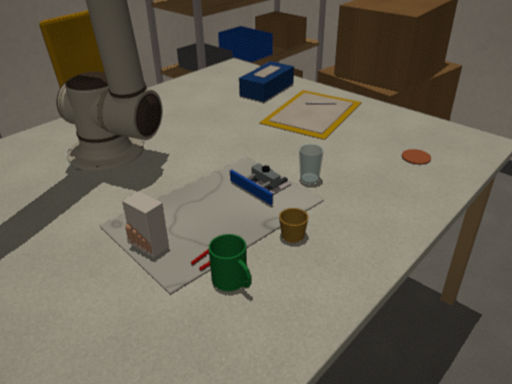

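The top view shows the board (corners about (201,177), (385,184), (383,306), (193,297)), the blue plate from (245,204) to (242,268), and the top of the casting around (379,243). The scene view shows the toes facing away from the stop. The pliers are at (325,192) and the mug at (345,160).

```bash
python3 - <<'E'
from h import *
d=np.load('pics/top1.npy')
P=lambda n,p:print(n,np.round(world('top',d,p),4).tolist())
P('board',[(203,180),(382,187),(380,303),(196,294)])
P('plate',[(245,206),(244,220),(243,236),(242,266)])
P('cast',[(379,243)])
P('pliers',[(325,192),(352,187),(352,198)])
im=cv2.imread('pics/top1.png')
c=calibration('top')
# cast top: pixels with world height>0.12
f=192/np.tan(np.radians(c['vertical_fov'])/2)
v,u=np.mgrid[0:384,0:512]; p=np.stack([(u-c['cx'])/f*d,(v-c['cy'])/f*d,d],-1)
Rm=R.from_rotvec(np.ravel(c['rvec'])).as_matrix(); w=(p-np.ravel(c['tvec']))@Rm
m=(w[...,2]>.125)&(u>350)&(u<400)&(v>215)&(v<275)
q=w[m]; print(m.sum(),q.mean(0),cv2.minAreaRect(q[:,:2].astype(np.float32)*1000))
b=cv2.boxPoints(cv2.minAreaRect(q[:,:2].astype(np.float32)*1000));print(b)
m2=(w[...,2]>.035)&(w[...,2]<.06)&(u>230)&(u<252)&(v>198)&(v<275)
q=w[m2];print('plate',cv2.minAreaRect(q[:,:2].astype(np.float32)*1000),q.mean(0))
# board edges fit via height
cv2.imwrite('pics/c1.png',cv2.resize(im[160:320,180:400],None,fx=3.6,fy=3.6,interpolation=cv2.INTER_CUBIC))
E
```

```text
board [[0.6834, 0.2273, 0.0097], [0.6482, -0.2568, 0.0081], [0.3475, -0.2249, 0.0069], [0.3831, 0.2463, 0.0084]]
plate [[0.6027, 0.1122, 0.0487], [0.5669, 0.1157, 0.0467], [0.5259, 0.119, 0.0502], [0.4513, 0.1235, 0.044]]
cast [[0.4957, -0.1948, 0.139]]
pliers [[0.6388, -0.1018, 0.0125], [0.6492, -0.1739, 0.0172], [0.62, -0.1726, 0.0135]]
835 [ 0.49696647 -0.19355017  0.14886553] ((487.6069641113281, -80.37870788574219), (79.6299057006836, 288.41937255859375), 4.900528430938721)
[[ 435.6183    59.90258]
 [ 460.25684 -227.46246]
 [ 539.59564 -220.66   ]
 [ 514.9571    66.70505]]
plate ((531.1680297851562, 134.05154418945312), (37.45486831665039, 167.57032775878906), 84.74800872802734) [0.52868165 0.12442262 0.04596342]
```

View pics/c1.png

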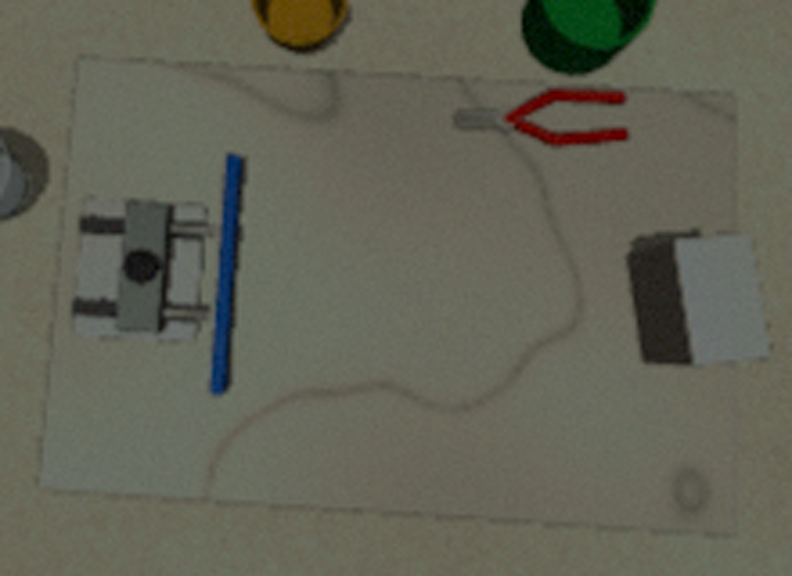

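The crop shows the top-face corners of the casting at crop pixels (676,240), (752,234), (769,355) and (692,363). The front edge of the plate runs from (244,157) to (228,392).

```bash
cat >> h.py <<'E'
def plane(n,pts,z):
    c=calibration(n); f=192/np.tan(np.radians(c['vertical_fov'])/2)
    Rm=R.from_rotvec(np.ravel(c['rvec'])).as_matrix(); t=np.ravel(c['tvec']); C=-Rm.T@t; o=[]
    for u,v in pts:
        r=Rm.T@np.array([(u-c['cx'])/f,(v-c['cy'])/f,1]); o.append(C+r*(z-C[2])/r[2])
    return np.array(o)
def crop(pts,s=3.6,u0=180,v0=160): return [((a+.5)/s-.5+u0,(b+.5)/s-.5+v0) for a,b in pts]
def ang(a): return np.degrees(np.arctan2(a[1],a[0]))
E
python3 - <<'E'
from h import *
q=plane('top',crop([(676,240),(752,234),(769,355),(692,363)]),.138);print(q.round(4),q.mean(0)); print([ang(q[i]-q[j]) for i,j in((0,1),(3,2),(0,3),(1,2))])
p=plane('top',crop([(244,157),(228,392)]),.048);print(p,p.mean(0),ang(p[0]-p[1]))
b=plane('top',crop([(80,57),(737,93),(735,535),(40,490)]),.008);print(b,[ang(b[i]-b[j]) for i,j in((0,1),(3,2),(0,3),(1,2))])
E
```

```text
[[ 0.5343 -0.1721  0.138 ]
 [ 0.5366 -0.2205  0.138 ]
 [ 0.4608 -0.224   0.138 ]
 [ 0.4573 -0.1757  0.138 ]] [ 0.49723705 -0.19806744  0.138     ]
[np.float64(92.72346190632621), np.float64(94.12909098211338), np.float64(2.6692776344145437), np.float64(2.6596822460473026)]
[[0.60978556 0.10586787 0.048     ]
 [0.44516379 0.12095509 0.048     ]] [0.52747468 0.11341148 0.048     ] -5.236403118215615
[[ 0.69656186  0.2307346   0.008     ]
 [ 0.65218034 -0.26349825  0.008     ]
 [ 0.33453866 -0.2330873   0.008     ]
 [ 0.37904255  0.25999022  0.008     ]] [np.float64(84.86867105813786), np.float64(84.84260679507251), np.float64(-5.264260029216686), np.float64(-5.468817671635268)]
```

play_rows([
  [[40, -13, 0], [0, 0, -8], 0.5],
  [[80, -27, 0], [0, 0, -16], 0.5],
  [[120, -40, 0], [0, 0, -24], 0.5],
  [[160, -54, 0], [0, 0, -32], 0.5],
  [[200, -67, 0], [0, 0, -40], 0.5],
  [[240, -81, 0], [0, 0, -48], 0.5],
  [[280, -95, 0], [0, 0, -56], 0.5],
  [[320, -109, 0], [0, 0, -64], 0.5],
  [[360, -123, 0], [0, 0, -70], 0.5],
  [[382, -130, 0], [0, 0, -73.4], 0.5],
  [[382, -130, 0], [0, 0, -73.4], 0.5],
  [[382, -130, 40], [0, 0, -73.4], 0.5],
  [[382, -130, 80], [0, 0, -73.4], 0.5],
  [[382, -130, 115], [0, 0, -73.4], 0.5],
  [[382, -130, 132], [0, 0, -73.4], 0.5],
  [[382, -130, 132], [0, 0, -73.4], 0.5],
  [[382, -130, 132], [0, 0, -73.4], 0.5],
])

```text
time: 1.8
ee_pos: [0.5, -0.2687, 0.1189]
tcp_rot: [-180.0, 0.0, 92.9]
wrist_force: [-0.2, -1.5, -0.5]
opening: 0.0428
grasp_force: 0.0
```

```bash
python3 - <<'E'
from h import *
o=telemetry.get_obs(); print({k:np.round(v,3).tolist() for k,v in o.items()})
im,d=snap('scene','s2'); cv2.imwrite('pics/s2c.png',cv2.resize(im[130:330,60:330,::-1],None,fx=2.9,fy=2.9,interpolation=cv2.INTER_CUBIC))
E
```

```text
{'time': 1.8, 'q': [-28.245, 6.804, -2.465, 80.729, -0.006, 58.901], 'qd': [0.194, -0.674, 1.743, 0.051, -0.04, -0.126], 'joint_efforts': [-0.013, -52.388, 44.593, -0.081, -0.003, 0.005], 'ee_pos': [0.5, -0.269, 0.119], 'tcp_rot': [-179.998, 0.006, 92.854], 'wrist_force': [-0.239, -1.453, -0.465], 'torque': [-0.01, 0.028, 0.01], 'grasp_force': 0.0, 'opening': 0.043}
```

View pics/s2c.png

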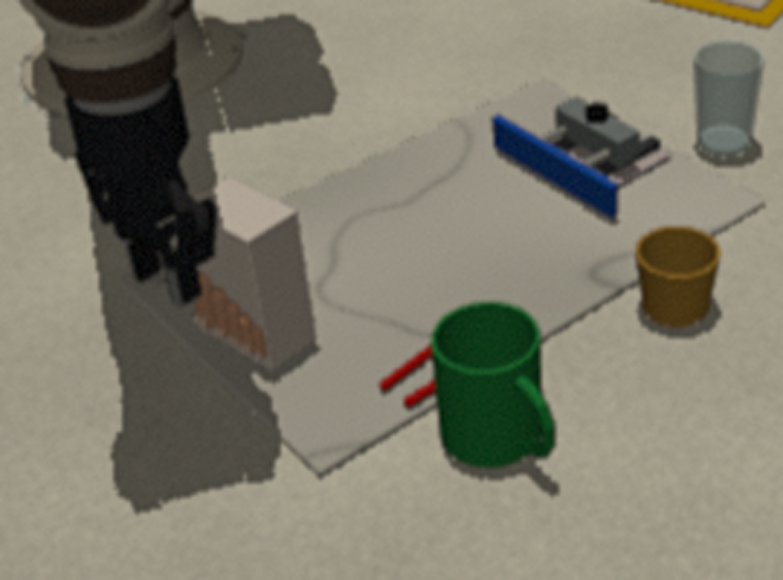

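The fingers (crop about (145-195, 200-300)) stand behind the casting and above the toes, so I can start the tipping push.

play_rows([
  [[10, 0, 0], [0, 0, 0], 0.5],
  [[20, 0, 0], [0, 0, 0], 0.5],
  [[24, 0, 0], [0, 0, 0], 0.5],
  [[28, 0, 0], [0, 0, 0], 0.5],
  [[31, 0, 0], [0, 0, 0], 0.5],
  [[34, 0, 0], [0, 0, 0], 0.5],
  [[37, 0, 0], [0, 0, 0], 0.5],
  [[40, 0, 0], [0, 0, 0], 0.5],
  [[43, 0, 0], [0, 0, 0], 0.5],
  [[46, 0, 0], [0, 0, 0], 0.5],
  [[49, 0, 0], [0, 0, 0], 0.5],
  [[52, 0, 0], [0, 0, 0], 0.5],
  [[55, 0, 0], [0, 0, 0], 0.5],
  [[58, 0, 0], [0, 0, 0], 0.5],
])

```text
time: 3.25
ee_pos: [0.4974, -0.2099, 0.1182]
tcp_rot: [-180.0, -0.0, 92.9]
wrist_force: [-0.6, 0.4, 1.1]
opening: 0.0427
grasp_force: 0.5
```

play_rows([
  [[3, 0, 0], [0, 0, 0], 0.5],
  [[6, 0, 0], [0, 0, 0], 0.5],
  [[9, 0, 0], [0, 0, 0], 0.5],
  [[12, 0, 0], [0, 0, 0], 0.5],
  [[15, 0, 0], [0, 0, 0], 0.5],
  [[18, 0, 0], [0, 0, 0], 0.5],
  [[21, 0, 0], [0, 0, 0], 0.5],
  [[21, 0, 0], [0, 0, 0], 0.5],
  [[21, 0, 0], [0, 0, 0], 0.5],
])

```text
time: 4.15
ee_pos: [0.4964, -0.1892, 0.1183]
tcp_rot: [-180.0, 0.0, 92.9]
wrist_force: [0.4, -0.7, -0.4]
opening: 0.0429
grasp_force: 0.0
```

```bash
python3 - <<'E'
from h import *
im,d=snap('scene','s3'); cv2.imwrite('pics/s3c.png',cv2.resize(im[130:330,60:330,::-1],None,fx=2.9,fy=2.9,interpolation=cv2.INTER_CUBIC))
E
```

```text
(no output)
```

View pics/s3c.png

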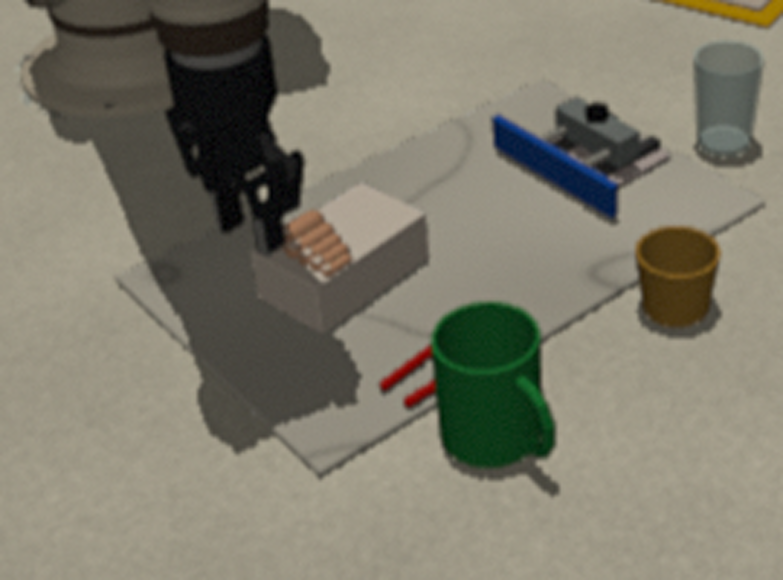

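The casting lies on its back, toes up, with its near end around crop (290,290). I'll back off and measure it from above.

play_rows([
  [[-40, 0, 0], [0, 0, 0], 0.5],
  [[-80, 0, 0], [0, 0, 0], 0.5],
  [[-100, 0, 0], [0, 0, 0], 0.5],
  [[-100, 0, 0], [0, 0, 0], 0.5],
])

```text
time: 4.6
ee_pos: [0.5012, -0.2913, 0.1178]
tcp_rot: [-180.0, -0.0, 92.8]
wrist_force: [-0.7, 0.5, 0.5]
opening: 0.0422
grasp_force: 0.0
```

```bash
python3 - <<'E'
from h import *
im,d=snap('top','t4'); cv2.imwrite('pics/t4c.png',cv2.resize(im[160:320,180:400,::-1],None,fx=3.6,fy=3.6,interpolation=cv2.INTER_CUBIC))
E
```

```text
(no output)
```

View pics/t4c.png

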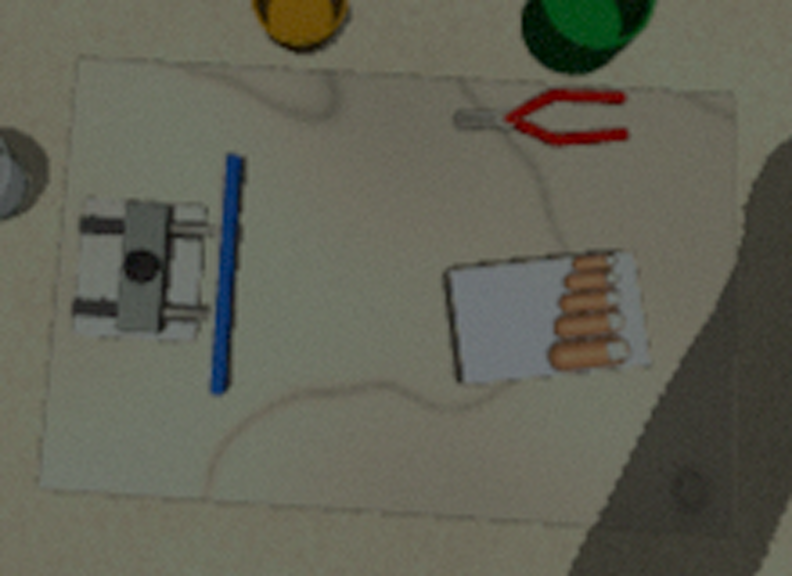

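The view from above shows the casting's top face with corners at crop (450,270), (632,252), (650,363) and (462,381). It lies toes up, well clear of the plate.

```bash
python3 - <<'E'
from h import *
q=plane('top',crop([(450,270),(632,252),(650,363),(462,381)]),.058);print(q.round(4),q.mean(0)); print([ang(q[i]-q[j]) for i,j in((0,1),(3,2),(0,3),(1,2))])
print('near',(q[1]+q[2])/2,'lead',(q[0]+q[3])/2)
E
```

```text
[[ 0.5241 -0.0363  0.058 ]
 [ 0.5327 -0.1635  0.058 ]
 [ 0.4565 -0.17    0.058 ]
 [ 0.4482 -0.0406  0.058 ]] [ 0.49037172 -0.10260149  0.058     ]
[np.float64(93.85149828119427), np.float64(93.67725822652235), np.float64(3.215366824646698), np.float64(4.842615868328441)]
near [ 0.49459144 -0.16674794  0.058     ] lead [ 0.486152   -0.03845504  0.058     ]
```

play_rows([
  [[0, 0, 30], [0, 0, -1], 0.5],
  [[0, 0, 60], [0, 0, -1], 0.5],
  [[0, 0, 76], [0, 0, -1], 0.5],
  [[0, 0, 76], [0, 0, -1], 0.5],
  [[25, 0, 76], [0, 0, -1], 0.5],
  [[50, 0, 76], [0, 0, -1], 0.5],
  [[70, 1, 76], [0, 0, -1], 0.5],
  [[75, 1, 76], [0, 0, -1], 0.5],
  [[75, 1, 76], [0, 0, -1], 0.5],
  [[75, 1, 76], [0, 0, -1], 0.5],
])

```text
time: 5.65
ee_pos: [0.499, -0.2145, 0.043]
tcp_rot: [179.9, 0.0, 93.9]
wrist_force: [0.6, 0.2, -0.2]
opening: 0.0426
grasp_force: 0.0
```

play_rows([
  [[6, 0, 0], [0, 0, 0], 0.5],
  [[12, 0, 0], [0, 0, 0], 0.5],
  [[18, 0, 0], [0, 0, 0], 0.5],
  [[23, 0, 0], [0, 0, 0], 0.5],
  [[26, 0, 0], [0, 0, 0], 0.5],
  [[28, 0, 0], [0, 0, 0], 0.5],
  [[30, 0, 0], [0, 0, 0], 0.5],
  [[32, 0, 0], [0, 0, 0], 0.5],
  [[34, 0, 0], [0, 0, 0], 0.5],
  [[36, 0, 0], [0, 0, 0], 0.5],
  [[38, 0, 0], [0, 0, 0], 0.5],
  [[40, 0, 0], [0, 0, 0], 0.5],
  [[42, 0, 0], [0, 0, 0], 0.5],
])

```text
time: 6.95
ee_pos: [0.4958, -0.1724, 0.0423]
tcp_rot: [180.0, 0.0, 93.9]
wrist_force: [0.3, -2.7, -1.3]
opening: 0.0428
grasp_force: 1.7
```

play_rows([
  [[4, 0, 0], [0, 0, 0.6], 0.5],
  [[8, 0.5, 0], [0, 0, 1.2], 0.5],
  [[12, 1, 0], [0, 0, 1.8], 0.5],
  [[16, 1.4, 0], [0, 0, 2.4], 0.5],
  [[20, 1.9, 0], [0, 0, 3], 0.5],
  [[24, 2.4, 0], [0, 0, 3.6], 0.5],
  [[28, 2.9, 0], [0, 0, 4.2], 0.5],
  [[32, 3.4, 0], [0, 0, 4.8], 0.5],
  [[36, 4, 0], [0, 0, 5.4], 0.5],
  [[40, 4.6, 0], [0, 0, 6], 0.5],
  [[44, 5.2, 0], [0, 0, 6.6], 0.5],
  [[48, 5.8, 0], [0, 0, 7.2], 0.5],
  [[52, 6.4, 0], [0, 0, 7.8], 0.5],
  [[56, 7, 0], [0, 0, 8.4], 0.5],
  [[60, 7.7, 0], [0, 0, 9.1], 0.5],
  [[64, 8.4, 0], [0, 0, 9.1], 0.5],
  [[68, 9.1, 0], [0, 0, 9.1], 0.5],
  [[72, 9.8, 0], [0, 0, 9.1], 0.5],
  [[76, 10.5, 0], [0, 0, 9.1], 0.5],
  [[80, 11.2, 0], [0, 0, 9.1], 0.5],
])

```text
time: 8.95
ee_pos: [0.5015, -0.0914, 0.0423]
tcp_rot: [180.0, -0.0, 84.8]
wrist_force: [-0.2, -3.7, -1.7]
opening: 0.0427
grasp_force: 1.8
```

play_rows([
  [[4, 0, 0], [0, 0, 0], 0.5],
  [[8, 0, 0], [0, 0, 0], 0.5],
  [[12, 0, 0], [0, 0, 0], 0.5],
  [[16, 0, 0], [0, 0, 0], 0.5],
  [[20, 0, 0], [0, 0, 0], 0.5],
  [[24, 0, 0], [0, 0, 0], 0.5],
  [[28, 0, 0], [0, 0, 0], 0.5],
  [[30, 0, 0], [0, 0, 0], 0.5],
])

```text
time: 9.75
ee_pos: [0.5042, -0.0614, 0.0423]
tcp_rot: [-180.0, -0.0, 84.8]
wrist_force: [0.1, -3.1, -0.4]
opening: 0.0424
grasp_force: 1.7
```

```bash
python3 - <<'E'
from h import *
im,d=snap('top','t5'); cv2.imwrite('pics/t5c.png',cv2.resize(im[190:290,190:350,::-1],None,fx=5,fy=5,interpolation=cv2.INTER_CUBIC))
E
```

```text
(no output)
```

View pics/t5c.png

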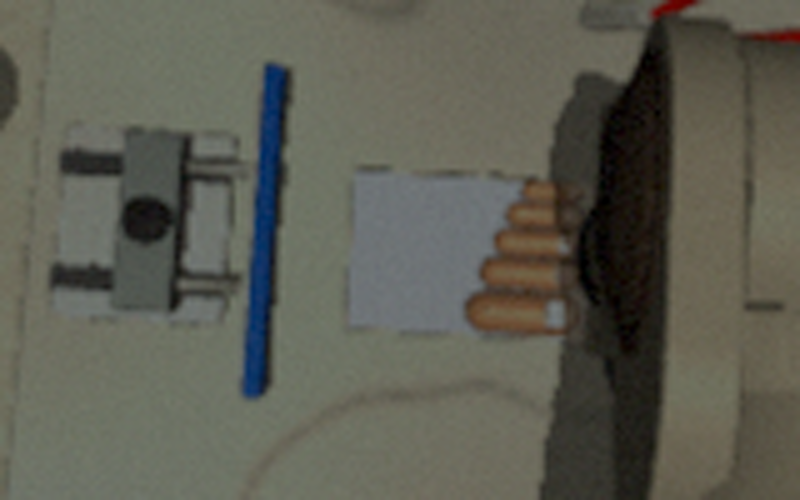

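The leading edge of the casting runs from crop (355,168) to (348,330). The front of the plate runs from (287,66) to (267,395).

```bash
python3 - <<'E'
from h import *
K=dict(s=5,u0=190,v0=190)
a=plane('top',crop([(355,168),(348,330)],**K),.058);b=plane('top',crop([(287,66),(267,395)],**K),.048)
c=plane('top',crop([(355,169),(520,178),(348,329),(480,334)],**K),.058)
u=np.array([.0906,.9959,0]);x=np.array([.9959,-.0906,0])
print(ang(a[0]-a[1]),ang(b[0]-b[1]),ang(c[0]-c[1]),ang(c[2]-c[3])); m=b.mean(0)
print('gap',(a-m)@u,'lat',(a.mean(0)-m)@x, np.linalg.norm(a[0]-a[1]))
E
```

```text
-4.221845591427999 -4.811068836655638 85.08193569937377 86.15715365990434
gap [-0.03789489 -0.03927042] lat -0.008496722708511862 0.0807352433613118
```

play_rows([
  [[3, 0, 0], [0, 0, 0], 0.5],
  [[6, 0, 0], [0, 0, 0], 0.5],
  [[9, 0, 0], [0, 0, 0], 0.5],
  [[12, 0, 0], [0, 0, 0], 0.5],
  [[15, 0, 0], [0, 0, 0], 0.5],
  [[18, 0, 0], [0, 0, 0], 0.5],
  [[21, 0, 0], [0, 0, 0], 0.5],
  [[23, 0, 0], [0, 0, 0], 0.5],
  [[25, 0, 0], [0, 0, 0], 0.5],
  [[27, 0, 0], [0, 0, 0], 0.5],
  [[28, 0, 0], [0, 0, 0], 0.5],
  [[29, 0, 0], [0, 0, 0], 0.5],
  [[30, 0, 0], [0, 0, 0], 0.5],
])

```text
time: 11.1
ee_pos: [0.5069, -0.0319, 0.0423]
tcp_rot: [-180.0, 0.0, 84.8]
wrist_force: [0.1, -3.5, -1.0]
opening: 0.0429
grasp_force: 1.8
```

play_rows([
  [[0.5, 0, 0], [0, 0, 0], 0.5],
  [[1, 0, 0], [0, 0, 0], 0.5],
  [[1.5, 0, 0], [0, 0, 0], 0.5],
  [[2, 0, 0], [0, 0, 0], 0.5],
  [[2.5, 0, 0], [0, 0, 0], 0.5],
  [[3, 0, 0], [0, 0, 0], 0.5],
])

```text
time: 11.7
ee_pos: [0.5072, -0.0289, 0.0423]
tcp_rot: [-180.0, -0.0, 84.8]
wrist_force: [-0.2, -3.2, -0.9]
opening: 0.0424
grasp_force: 1.8
```

Sliding takes about 3.3 N and there is no contact yet. I'll continue in small steps.

play_rows([
  [[0.5, 0, 0], [0, 0, 0], 0.5],
  [[1, 0, 0], [0, 0, 0], 0.5],
  [[1.5, 0, 0], [0, 0, 0], 0.5],
  [[2, 0, 0], [0, 0, 0], 0.5],
])

```text
time: 12.1
ee_pos: [0.5073, -0.0269, 0.0423]
tcp_rot: [-180.0, -0.0, 84.8]
wrist_force: [-0.1, -3.5, -0.6]
opening: 0.0428
grasp_force: 1.8
```

play_rows([
  [[0.5, 0, 0], [0, 0, 0], 0.5],
  [[1, 0, 0], [0, 0, 0], 0.5],
  [[1.5, 0, 0], [0, 0, 0], 0.5],
  [[2, 0, 0], [0, 0, 0], 0.5],
])

```text
time: 12.5
ee_pos: [0.5075, -0.0249, 0.0423]
tcp_rot: [-180.0, -0.0, 84.8]
wrist_force: [-0.6, -3.6, -0.6]
opening: 0.0427
grasp_force: 1.8
```

play_rows([
  [[0.5, 0, 0], [0, 0, 0], 0.5],
  [[1, 0, 0], [0, 0, 0], 0.5],
  [[1.5, 0, 0], [0, 0, 0], 0.5],
  [[2, 0, 0], [0, 0, 0], 0.5],
])

```text
time: 12.9
ee_pos: [0.5077, -0.0229, 0.0423]
tcp_rot: [-180.0, -0.0, 84.8]
wrist_force: [-0.3, -3.5, -0.7]
opening: 0.0427
grasp_force: 1.8
```

play_rows([
  [[0.5, 0, 0], [0, 0, 0], 0.5],
  [[1, 0, 0], [0, 0, 0], 0.5],
  [[1.5, 0, 0], [0, 0, 0], 0.5],
  [[2, 0, 0], [0, 0, 0], 0.5],
])

```text
time: 13.3
ee_pos: [0.5078, -0.0212, 0.0423]
tcp_rot: [-180.0, 0.0, 84.8]
wrist_force: [-0.5, -6.6, -1.1]
opening: 0.0424
grasp_force: 3.2
```

play_rows([
  [[0.3, 0, 0], [0, 0, 0], 0.5],
  [[0.6, 0, 0], [0, 0, 0], 0.5],
  [[0.9, 0, 0], [0, 0, 0], 0.5],
  [[1.2, 0, 0], [0, 0, 0], 0.5],
  [[1.2, 0, 0], [0, 0, 0], 0.5],
])

```text
time: 13.8
ee_pos: [0.5079, -0.0204, 0.0423]
tcp_rot: [-180.0, 0.1, 84.8]
wrist_force: [-1.3, -7.3, -0.7]
opening: 0.0429
grasp_force: 4.0
```

play_rows([
  [[0.3, 0, 0], [0, 0, 0], 0.5],
  [[0.6, 0, 0], [0, 0, 0], 0.5],
  [[0.9, 0, 0], [0, 0, 0], 0.5],
  [[1.2, 0, 0], [0, 0, 0], 0.5],
  [[1.5, 0, 0], [0, 0, 0], 0.5],
  [[1.5, 0, 0], [0, 0, 0], 0.5],
])

```text
time: 14.4
ee_pos: [0.508, -0.0194, 0.0423]
tcp_rot: [-180.0, 0.1, 84.8]
wrist_force: [-1.1, -11.8, -0.6]
opening: 0.0422
grasp_force: 5.5
```

play_rows([
  [[0.3, 0, 0], [0, 0, 0], 0.5],
  [[0.6, 0, 0], [0, 0, 0], 0.5],
  [[0.6, 0, 0], [0, 0, 0], 0.5],
  [[0.6, 0, 0], [0, 0, 0], 0.5],
  [[0.6, 0, 0], [0, 0, 0], 0.5],
  [[0.6, 0, 0], [0, 0, 0], 0.5],
])

```text
time: 15.0
ee_pos: [0.508, -0.019, 0.0423]
tcp_rot: [-180.0, 0.2, 84.8]
wrist_force: [-2.4, -11.9, 0.5]
opening: 0.043
grasp_force: 6.1
```

The press is about 9 N on the stop and has been held. Now I ease off slowly.

play_rows([
  [[0, 0, 0], [0, 0, 0], 0.5],
  [[-0.2, 0, 0], [0, 0, 0], 0.5],
  [[-0.4, 0, 0], [0, 0, 0], 0.5],
  [[-0.6, 0, 0], [0, 0, 0], 0.5],
  [[-0.8, 0, 0], [0, 0, 0], 0.5],
  [[-1, 0, 0], [0, 0, 0], 0.5],
  [[-1.2, 0, 0], [0, 0, 0], 0.5],
  [[-1.4, 0, 0], [0, 0, 0], 0.5],
  [[-1.6, 0, 0], [0, 0, 0], 0.5],
  [[-1.8, 0, 0], [0, 0, 0], 0.5],
  [[-2, 0, 0], [0, 0, 0], 0.5],
  [[-2.2, 0, 0], [0, 0, 0], 0.5],
  [[-2.4, 0, 0], [0, 0, 0], 0.5],
  [[-2.6, 0, 0], [0, 0, 0], 0.5],
  [[-2.8, 0, 0], [0, 0, 0], 0.5],
  [[-3, 0, 0], [0, 0, 0], 0.5],
  [[-3.2, 0, 0], [0, 0, 0], 0.5],
  [[-3.4, 0, 0], [0, 0, 0], 0.5],
  [[-3.6, 0, 0], [0, 0, 0], 0.5],
  [[-3.8, 0, 0], [0, 0, 0], 0.5],
])

```text
time: 17.0
ee_pos: [0.508, -0.0214, 0.0424]
tcp_rot: [180.0, -0.0, 84.8]
wrist_force: [0.0, -0.1, 0.2]
opening: 0.0427
grasp_force: 0.0
```

play_rows([
  [[-0.3, 0, 0], [0, 0, 0], 0.5],
  [[-0.6, 0, 0], [0, 0, 0], 0.5],
  [[-0.9, 0, 0], [0, 0, 0], 0.5],
  [[-1.2, 0, 0], [0, 0, 0], 0.5],
  [[-1.5, 0, 0], [0, 0, 0], 0.5],
  [[-1.8, 0, 0], [0, 0, 0], 0.5],
  [[-2.1, 0, 0], [0, 0, 0], 0.5],
  [[-2.5, 0, 0], [0, 0, 0], 0.5],
  [[-3, 0, 0], [0, 0, 0], 0.5],
  [[-5, 0, 0], [0, 0, 0], 0.5],
  [[-10, 0, 0], [0, 0, 0], 0.5],
  [[-20, 0, 0], [0, 0, 0], 0.5],
  [[-40, 0, 0], [0, 0, 0], 0.5],
  [[-80, 0, 0], [0, 0, 0], 0.5],
  [[-120, 0, 0], [0, 0, 0], 0.5],
  [[-120, 0, 0], [0, 0, 0], 0.5],
])

```text
time: 18.6
ee_pos: [0.4964, -0.1452, 0.0423]
tcp_rot: [180.0, 0.1, 84.6]
wrist_force: [0.1, 0.5, -0.4]
opening: 0.0428
grasp_force: 0.0
```

```bash
python3 - <<'E'
from h import *
im,d=snap('top','t6'); cv2.imwrite('pics/t6c.png',cv2.resize(im[190:290,190:350,::-1],None,fx=5,fy=5,interpolation=cv2.INTER_CUBIC))
E
```

```text
(no output)
```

View pics/t6c.png

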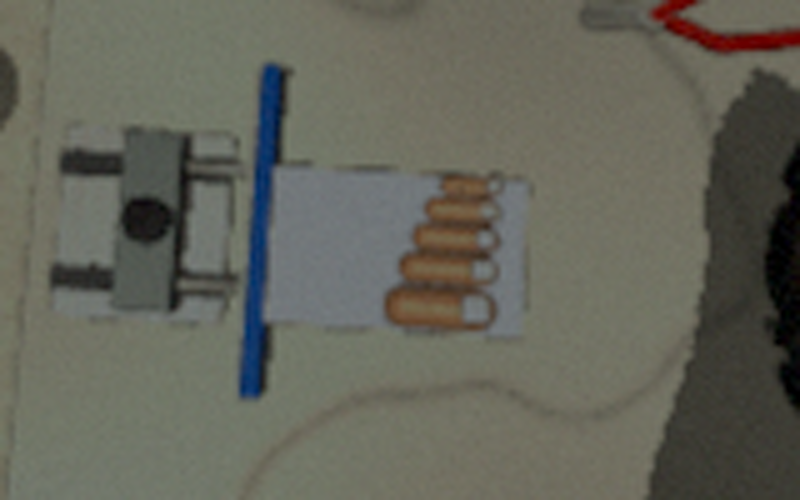

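The casting lies toes up with its leading end flush against the blue plate (crop x≈270, y 165–325). The plate shows on both sides and the tool is clear, so I'm handing in.

```bash
python3 -c "
from workcell import workorder
print(workorder.job_done())"
```

```text
the job is handed in; nothing more can be done
None
```

I tipped the casting onto its back, slid it square and flush against the blue plate, pressed it with about 9 N (estimated from wrist force), eased off and handed the job in; the hand-in returned no verdict.

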